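# Hold the drying-case lid at its mark over the wet gilding

### The arm

A 6-joint arm with a two-finger parallel gripper is mounted at the origin on the work surface. World frame = base frame: x ahead of the robot, y to its left, z up, the work surface at z = 0. Lengths are in m, angles in rad, forces in N, time in s.
With the tool pointing down it reaches from about 0.35 to 0.975 m from the base axis. Payload 17.4 kg.
Tool frame: the origin (TCP) lies on the centre line of the jaws, within the pads' length; the fingertips stand 11 mm ahead of it and the grasp point (between the pads) lies 8 mm behind it; z points along the fingers, y is the line along which they close (so a half turn about z gives the same grasp; the last joint's range is limited). The gripper opens to 85 mm and grips with 20 to 120 N. Pads are 22 mm wide; open, the fingers measure 114 mm over their backs; the gripper's body (76 mm by 85 mm) begins 54 mm behind the grasp point. The pads swing forward as they close: fully open they stand 13 mm farther back than shut.
Start: joints at [1.167, 0.116, 1.442, -0, 1.584, -0.038], TCP at [0.241, 0.63, 0.214] pointing down, gripper open.
Joint ranges: [-2.83, 2.83], [-0.83, 2.19], [0.07, 2.5], [-1.14, 4.28], [0.01, 3], [-2.97, 2.97]. Speed limits (rad/s): [1.89, 1.89, 2.22, 3.14, 3.14, 3.14].

### API

Orientations are given as a 3x3 rotation matrix whose columns are the frame's x, y, z axes.
In Python, from workcell import read_state, snapshot, calibration, job_done, recognise gives the robot as it stands.
- The arm moves only by the shell command python3 -m inch 'ROWS' [OPENING] [FORCE]. ROWS is JSON, a list of rows, each an object of numbers: "tx", "ty", "tz": the shift along the tool's x, y, z in units of 30 mm (1.0 is 30 mm); "wx", "wy", "wz": the turn, a rotation vector about the tool's x, y, z in units of 6 degrees (1.0 is 6 degrees). In form: [{"tx": .., "ty": .., "tz": .., "wx": .., "wy": .., "wz": ..}, ...]. A call has 1 to 20 rows; each row shifts and turns the commanded pose from where the row before left it, along the tool's axes as they then stand; what a row does not reach is not made up. A row lasts 1/10 s, in which the tool goes at most 50 mm and 8.59 degrees, less where a joint would pass 70% of its speed; a pose out of reach is approached as far as the arm can. A call is refused whole if a number of a shift passes 1 or a number of a turn 1, either way. A call with a gripper value outside its range is refused whole. OPENING is the closure, from -1 (fully open) to 1 (shut), set as the call begins (- or left out, the last holds). The fingers move at their own pace and stop on an object; FORCE is the grip in N (left out, the last holds). Time passes only in rows, so rows that do not move let the fingers close. It gives the time, the measured TCP pose, the force, the opening and the grip force at its end, in the units of the state.
- read_state(): the state, without advancing time (a new reading comes with each control period).
- snapshot(name): name is "side" or "top"; returns the picture (420x560x3 uint8, red, green, blue); there is no depth.
- calibration(name): a dict with "K" (3x3 intrinsics, pixels), "k1" (the pictures are not rectified: a ray, as slopes to the right and down, at radius r is drawn at 1 + k1 r^2 times it, then the intrinsics apply), "R" (3x3) and "t" (3): a world point X has camera coordinates R X + t. Camera axes: x right, y down, z forward; pixel columns grow to the right and rows downward; lengths in m; the calibration is good to about 2 mm. A picture is of the moment at which its call begins. calibration takes no time and is no camera call.
- job_done(): hands the job in; it is judged then, once.
Trained networks look in the newest picture that a camera, given by its name, has taken for a name from the list of things; names that differ only in an ending like _2 or _b are one class to them, and where a whole thing is asked for, a point or a joint stands for the part that bears it (a point fixed in the world has none). Each returns a list of dicts, best first, with "score" (0 to 1); they miss things now and then, are a little off and sometimes report something else, mostly with a low value. They report only what shows in the picture. A call takes as long as a camera call. They do not tell look-alikes from the thing itself.
- recognise(name, camera): "rect" ([left, top, width, height] in pixels, round what is visible of it).
The state is a dict: "clock": time; "qpos": joint angles; "joint_velocities": joint speeds; "joint_torque": joint torques, N m; "eef_pos": TCP position; "tool_rot": TCP orientation; "wrist_force": force on the tool from outside, world axes, zero at the start; "ft_torque": the same for the moment, N m; "finger_gap": opening from 0.0 (shut) to 1.0 (fully open); "gripper_force": force on a finger pad.
Only numpy, scipy, OpenCV 4.12 (cv2) and the standard library are available. Lean on these libraries where they do the work, as an engineer would, in place of code of your own. Each camera call takes 0.05 s, during which the arm holds its last target. There are 200 camera calls.

### The job

Lift the glazed lid of the drying case over the freshly gilded figure up to the red clip on that lid's brass quadrant, and no wider, and finish while still holding it there with the gripper, steady, so that I can tighten its wing nut. The white primed figure's lid stays shut; do not touch the figures, shift the clips or disturb the jars and the brush.

Things in the scene. Friction and masses are not known exactly. Their poses are not given: they have to be found in the camera images.
- case: wooden drying case, fixed: 180 (x) x 440 (y) x 140 mm high, walls and floor 10 mm, split in the middle into a left (y > 0) and a right bay. Origin: centre of its underside; x points from the lift bars to the hinges (away from the robot), y left. The lids' common hinge line runs along y, 90 mm beyond the origin and 140 mm up; the bars lie 128 mm before it, 111 mm left and right
- left_lid (a joint): angle of the left bay's lid: 0 = shut and level, grows as the near edge is raised, stops at 1.35 rad. Dark wooden frame, 180 mm deep (hinge to near edge) x 218 mm wide x 14 mm thick, clear pane; about 0.34 kg (0.25 to 0.48), almost free on its hinge: let go, it falls shut from any angle
- left_bar (a point): middle of the left lid's round steel lift bar: 10 mm thick, 130 mm long, parallel to the hinge, 38 mm out from the lid's near edge on two 8 mm posts 110 mm apart; 33 mm free between bar and lid. In the lid's frame 218 mm before (-x) and 7 mm above the hinge line: 147 mm above the bench when shut. Axes turn with the lid and equal the case's when shut
- left_clip (a joint): angle at which the red index clip is set on the left lid's quadrant stay, measured as the lid angle is: the lid is at the clip when joint left_lid equals this value; set between 0.45 and 0.90 rad. It stays where it is set unless something shoves it
- left_clip_mark (a point): middle of the red clip (20 x 9 x 12 mm) on the outer rim of the slotted brass quadrant (24 mm wide arc, mean radius 130 mm about the hinge line, black line every 10 deg) on the case's left outer side; 151 mm from the hinge line. Axes turned about the hinge line by the clip's angle. With the lid at the clip, the lid's wing nut (130 mm from the hinge line) is right beside it
- right_lid (a joint): angle of the right bay's lid: 0 = shut and level, grows as the near edge is raised, stops at 1.35 rad. Dark wooden frame, 180 mm deep (hinge to near edge) x 218 mm wide x 14 mm thick, clear pane; about 0.34 kg (0.25 to 0.48), almost free on its hinge: let go, it falls shut from any angle
- right_bar (a point): middle of the right lid's round steel lift bar: 10 mm thick, 130 mm long, parallel to the hinge, 38 mm out from the lid's near edge on two 8 mm posts 110 mm apart; 33 mm free between bar and lid. In the lid's frame 218 mm before (-x) and 7 mm above the hinge line: 147 mm above the bench when shut. Axes turn with the lid and equal the case's when shut
- right_clip (a joint): angle at which the red index clip is set on the right lid's quadrant stay, measured as the lid angle is: the lid is at the clip when joint right_lid equals this value; set between 0.45 and 0.90 rad. It stays where it is set unless something shoves it
- right_clip_mark (a point): middle of the red clip (20 x 9 x 12 mm) on the outer rim of the slotted brass quadrant (24 mm wide arc, mean radius 130 mm about the hinge line, black line every 10 deg) on the case's right outer side; 151 mm from the hinge line. Axes turned about the hinge line by the clip's angle. With the lid at the clip, the lid's wing nut (130 mm from the hinge line) is right beside it
- gilded_figure: seated figure in fresh gold with brown face and red base, 110 mm tall, base 62 mm across, about 0.18 kg, standing loose in one of the two bays; origin at the centre of its underside, z up
- white_figure: the same figure in plain white primer, about 0.15 kg, standing in the other bay; origin at the centre of its underside
- teal_jar: closed jar of teal paint, 58 mm across, 70 mm tall, on the bench at the left of the case; origin at the centre of its underside
- black_jar: closed jar of black paint with a brass cap, 54 mm across, 66 mm tall, on the bench at the right of the case; origin at the centre of its underside
- brush: slim paint brush, 200 mm long, 11 mm thick, lying on the bench in front of the case; origin at its middle, underside
There are look-alikes about, which are no part of the job. There is more than one size of the teal_jar; the job needs the largest.

How it is judged:
At the end, for the whole second after the job is handed in: The lid over the gilded figure stands within 0.06 rad (3.4 deg) of its red clip and is still (under 0.05 rad/s), the fingers press on it with more than 0.5 N and no loose thing bears on it; the other lid is shut (under 0.05 rad) (((y of gilded_figure in the frame of case above 0.02 m and angle between the x axis of left_bar and the x axis of left_clip_mark, either way round below 0.06 rad and value of joint left_lid above 0.3 rad and velocity of joint left_lid between -0.05 and 0.05 rad/s and contact force between the fingers and left_lid above 0.5 N and contact force between left_lid and gilded_figure below 0.1 N and contact force between left_lid and white_figure below 0.1 N and contact force between left_lid and teal_jar below 0.1 N and contact force between left_lid and black_jar below 0.1 N and contact force between left_lid and brush below 0.1 N and value of joint right_lid below 0.05 rad) or (y of gilded_figure in the frame of case below -0.02 m and angle between the x axis of right_bar and the x axis of right_clip_mark, either way round below 0.06 rad and value of joint right_lid above 0.3 rad and velocity of joint right_lid between -0.05 and 0.05 rad/s and contact force between the fingers and right_lid above 0.5 N and contact force between right_lid and gilded_figure below 0.1 N and contact force between right_lid and white_figure below 0.1 N and contact force between right_lid and teal_jar below 0.1 N and contact force between right_lid and black_jar below 0.1 N and contact force between right_lid and brush below 0.1 N and value of joint left_lid below 0.05 rad))); the arm keeps its last pose, push and grip.
It fails at once if the lid over the white figure is lifted by more than 0.1 rad (6 deg) ((y of gilded_figure in the frame of case above 0.02 m and value of joint right_lid above 0.1 rad) or (y of gilded_figure in the frame of case below -0.02 m and value of joint left_lid above 0.1 rad)).
It fails at once if a lid is swung more than 0.17 rad (10 deg) past its red clip (z of left_bar in the frame of left_clip_mark above 0.0438 m or z of right_bar in the frame of right_clip_mark above 0.0438 m).
It fails at once if a red clip is shoved along its quadrant by more than 6 mm (distance of any of left_clip_mark, right_clip_mark from where it was at the start of the episode above 0.006 m).
It fails at once if a figure is touched by the robot, or shifted by more than 10 mm (contact force between any of the arm, the fingers and gilded_figure above 0.3 N or distance of any of gilded_figure, white_figure from where it was at the start of the episode above 0.01 m or contact force between any of the arm, the fingers and white_figure above 0.3 N).
It fails at once if a jar or the brush is shifted by more than 20 mm (distance of any of teal_jar, black_jar, brush from where it was at the start of the episode above 0.02 m).
It also fails if it takes over 35 s, if anything falls off the work surface, if the arm or the gripper's body presses on something with over 40 N, if the wrist force passes 120 N, or if a joint passes its speed limit or range.

## Working session

There is one attempt and no reset: what is moved stays moved. The work goes in short steps, Python scripts to look and compute and a shell command to move; the robot and the scene stay as the last step left them, time stands still between calls to the robot, and variables do not carry over. Pictures are saved under pics/ and viewed, at most 10 in all, crops included, and the job is handed in when it is done.

```bash
mkdir -p pics; ls; python3 - <<'E'
from workcell import *
import cv2
for n in ("side","top"):
    im=snapshot(n); cv2.imwrite(f"pics/{n}0.png",im[:,:,::-1])
    c=calibration(n); print(n,c)
    for o in ("case","gilded_figure","white_figure","left_bar","right_bar","left_clip_mark","right_clip_mark","teal_jar","black_jar","brush"):
        print(o,[(r["rect"],round(r["score"],2)) for r in recognise(o,n)][:4])
s=read_state();print(s["clock"],s["eef_pos"],s["tool_rot"],s["finger_gap"])
E
```

```text
pics
side {'K': array([[444.40510858,   0.        , 286.91085911],
       [  0.        , 444.40510858, 202.54624699],
       [  0.        ,   0.        ,   1.        ]]), 'k1': -0.08899482575132717, 'R': array([[-0.99992601, -0.01192551,  0.00239798],
       [-0.00955085,  0.64761189, -0.76191051],
       [ 0.00753321, -0.76187704, -0.64767787]]), 't': array([0.56456765, 0.0632609 , 1.40185103])}
case [([231.3, 93.7, 91.8, 155.8], 0.92)]
gilded_figure []
white_figure []
left_bar [([233.8, 159.5, 80.6, 56.1], 0.81), ([251.0, 126.4, 74.0, 37.4], 0.28)]
right_bar [([247.1, 124.2, 74.0, 36.1], 0.68)]
left_clip_mark [([266.5, 181.7, 9.0, 0.6], 0.56)]
right_clip_mark []
teal_jar [([278.5, 255.4, 21.7, 31.2], 0.92), ([319.8, 251.0, 8.4, 23.8], 0.85), ([291.1, 293.7, 19.1, 22.0], 0.71)]
black_jar [([318.2, 211.7, 59.4, 16.3], 0.2)]
brush [([322.9, 211.6, 54.0, 16.3], 0.64)]
top {'K': array([[512.26038341,   0.        , 273.95435203],
       [  0.        , 512.26038341, 219.23623484],
       [  0.        ,   0.        ,   1.        ]]), 'k1': -0.05460857450502628, 'R': array([[-2.53208366e-02
[... 167 characters left out ...]
ay([0.06904626, 0.59349714, 1.31317767])}
case [([337.3, 177.3, 88.4, 88.3], 0.3)]
gilded_figure [([242.2, 167.3, 199.7, 101.7], 0.34)]
white_figure []
left_bar [([242.9, 169.3, 94.5, 92.0], 0.76)]
right_bar [([335.5, 176.0, 93.2, 91.3], 0.63)]
left_clip_mark []
right_clip_mark []
teal_jar [([197.7, 226.0, 21.1, 23.7], 0.74), ([218.3, 264.7, 12.4, 18.9], 0.55), ([158.1, 237.6, 17.7, 25.3], 0.52)]
black_jar [([439.9, 243.1, 26.6, 20.3], 0.6)]
brush [([286.4, 271.4, 16.0, 66.6], 0.58)]
1.1 [0.24144774 0.63033363 0.21408101] [[-9.33833494e-01  3.57707988e-01 -1.75877613e-05]
 [ 3.57707988e-01  9.33833493e-01 -4.61121551e-05]
 [-7.06456768e-08 -4.93523577e-05 -9.99999999e-01]] 0.9988883666936549
```

View pics/side0.png

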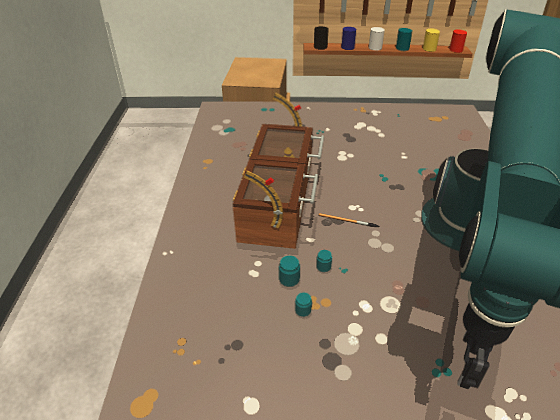

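View pics/top0.png

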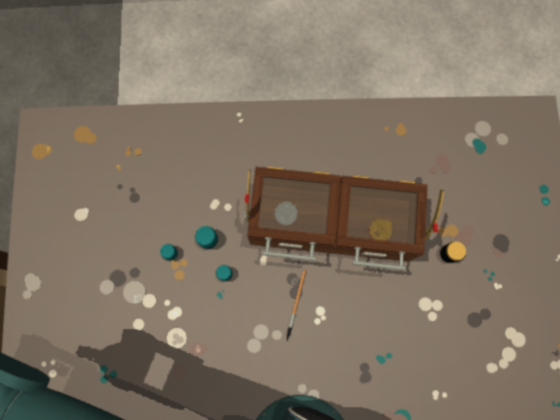

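Side view: case at about (275,185), with the right (far) bay's clip near (297,107). Top view: gold figure in the right bay at (381,230), white in the left at (286,213), right clip near (435,228). So the job is the right lid. I'll zoom in for pixel measurements.

```bash
python3 - <<'E'
import cv2
a=cv2.imread("pics/side0.png")[85:255,225:335]; a=cv2.resize(a,None,fx=3.5,fy=3.5,interpolation=cv2.INTER_CUBIC)
b=cv2.imread("pics/top0.png")[160:280,240:450]; b=cv2.resize(b,None,fx=3.8,fy=3.8,interpolation=cv2.INTER_CUBIC)
cv2.imwrite("pics/side_z.png",a);cv2.imwrite("pics/top_z.png",b)
E
```

```text
(no output)
```

View pics/side_z.png

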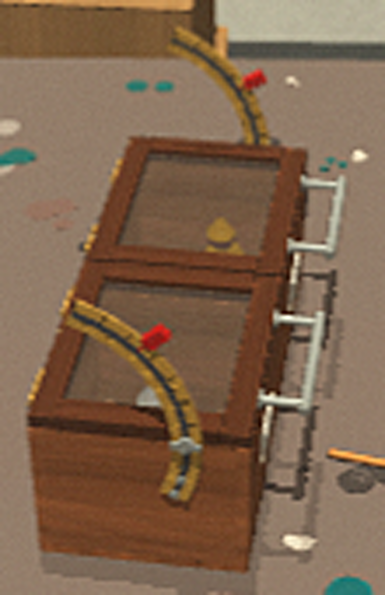

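View pics/top_z.png

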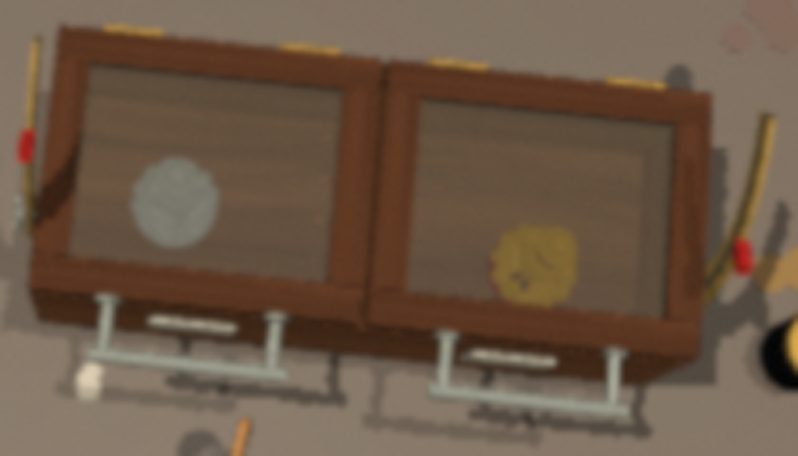

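```bash
cat > h.py <<'E'
import numpy as np, cv2
from workcell import *
from scipy.optimize import least_squares
def proj(n,P):
    c=calibration(n); q=np.asarray(P)@np.array(c["R"]).T+c["t"]; s=q[:,:2]/q[:,2:]
    s=s*(1+c["k1"]*(s**2).sum(1,keepdims=True)); K=np.array(c["K"])
    return s@K[:2,:2].T+K[:2,2]
def c2w(p,P):
    c,s=np.cos(p[2]),np.sin(p[2]); P=np.asarray(P,float)
    return np.c_[p[0]+c*P[:,0]-s*P[:,1],p[1]+s*P[:,0]+c*P[:,1],P[:,2]]
def red(n,im,box):
    x0,y0,x1,y1=box; a=im[y0:y1,x0:x1].astype(int)
    w=np.clip(a[...,0]-2*np.maximum(a[...,1],a[...,2])-20,0,None)
    v,u=np.mgrid[y0:y1,x0:x1]; return np.array([(u*w).sum(),(v*w).sum()])/w.sum()
E
python3 - <<'E'
from h import *
P=[(90,219,154),(90,-219,154),(-90,-219,154),(-90,219,154),(-128,176,147),(-128,46,147),(-128,-46,147),(-128,-176,147)]
P=np.array(P)/1000
T=np.array([(62,27),(711,92),(697,357),(32,290),(92,354),(285,374),(432,390),(629,410)])/3.8+[240,160]-.37
S=np.array([(30,415),(133,137),(305,150),(249,433),(310,405),(322,315),(333,250),(343,180)])/3.5+[225,85]-.37
f=lambda p:np.r_[proj("top",c2w(p,P))-T,proj("side",c2w(p,P))-S].ravel()
r=least_squares(f,[.6,-.1,-.1],loss="soft_l1"); p=r.x; print("case",p); print(f(p).reshape(-1,2).round(1).tolist())
it=cv2.imread("pics/top0.png")[:,:,::-1]; is_=cv2.imread("pics/side0.png")[:,:,::-1]
for nm,bt,bs,sg in(("right",(430,218,441,236),(290,100,306,113),-1),("left",(241,190,251,206),(262,174,276,188),1)):
    a,b=red("top",it,bt),red("side",is_,bs); print(nm,a,b)
    clip=lambda q:c2w(p,[(.09-.151*np.cos(q[0]),q[1],.14+.151*np.sin(q[0]))])
    for free in(0,1):
        g=lambda q:np.r_[proj("top",clip(q))[0]-a,proj("side",clip(q))[0]-b]
        s=least_squares(g,[.6,sg*.23]);
    print(nm,s.x,s.fun)
print("bars",c2w(p,[(-.128,.111,.147),(-.128,-.111,.147),(.09,-.111,.14)]))
B=read_state();print(B["eef_pos"])
# brush, jars
c=calibration("top")
def ray(n,uv,z):
    return least_squares(lambda q:proj(n,[(q[0],q[1],z)])[0]-uv,[.6,0]).x
print("brush",ray("top",(304,273),.006),ray("top",(289,338),.006),"bj",ray("top",(456,251),.066))
E
```

```text
case [ 0.5968234  -0.10908873 -0.12891379]
[[-0.2, -0.3], [0.9, -0.2], [1.3, 0.2], [-0.3, -0.0], [-0.4, 0.4], [1.2, 0.5], [-0.3, 0.1], [0.3, 0.2], [-0.4, -0.1], [-0.9, -0.3], [0.7, -0.2], [1.3, 0.9], [-0.8, 2.1], [-0.1, 0.3], [-0.7, 1.7], [-0.3, 0.3]]
right [434.99093108 227.02720677] [297.22562674 107.02019499]
right [ 0.59930622 -0.22181118] [ 0.20073986 -0.30848232 -0.00717583  0.51097062]
left [246.53266788 198.07350272] [269.19962037 180.60423916]
left [0.79235334 0.22458549] [ 0.21972333 -0.28557795  0.07389396  0.37330578]
bars [[ 0.48415536  0.0174455   0.147     ]
 [ 0.4556157  -0.20271237  0.147     ]
 [ 0.67180676 -0.2307378   0.14      ]]
[0.24144774 0.63033363 0.21408101]
brush [ 0.45399933 -0.02445813] [0.28159796 0.02175346] bj [ 0.49532203 -0.42572323]
```

```bash
python3 -m inch '[{"tz":-1,"wz":1},{"tz":-1,"wz":1},{"wz":1},{"wz":1},{"wz":1},{"wz":1},{"wz":1},{"wz":1},{"wz":1},{"wz":1},{"wz":1},{"wz":1},{"wz":0.73},{"wx":-0.95},{"wx":-0.95}]' 0.4 20
cat >> h.py <<'E'
case=np.array([0.5968,-0.1091,-0.1289])
bar=c2w(case,[(-.128,-.111,.147)])[0]
def rel(back,target=None,b=bar):
    s=read_state();R=np.array(s["tool_rot"]);t=b+R[:,2]*(.008-back)
    return (R.T@(t-s["eef_pos"])/.03).round(2)
E
python3 - <<'E'
from h import *
s=read_state();R=s["tool_rot"];print(np.round(R,3).tolist(),s["eef_pos"],s["clock"],s["finger_gap"],s["wrist_force"])
print("case R x,y",np.cos(case[2]),np.sin(case[2]));print(rel(.08),bar)
E
```

```text
[[-0.934, 0.358, -0.0], [0.358, 0.934, -0.0], [-0.0, -0.0, -1.0]] [0.24144774 0.63033363 0.21408101] 1.1 0.9988883666936549 [ 0.34362972 -0.15301342  0.25240426]
case R x,y 0.9917038913480273 -0.12854334632792166
[-16.6  -23.38  -0.16] [ 0.45559359 -0.20272558  0.147     ]invalid input at $[0]: expected keys tx, ty, tz, wx, wy, wz
```

All keys are needed.

```bash
python3 -m inch '[{"tx":0,"ty":0,"tz":-1,"wx":0,"wy":0,"wz":1},{"tx":0,"ty":0,"tz":-1,"wx":0,"wy":0,"wz":1},{"tx":0,"ty":0,"tz":0,"wx":0,"wy":0,"wz":1},{"tx":0,"ty":0,"tz":0,"wx":0,"wy":0,"wz":1},{"tx":0,"ty":0,"tz":0,"wx":0,"wy":0,"wz":1},{"tx":0,"ty":0,"tz":0,"wx":0,"wy":0,"wz":1},{"tx":0,"ty":0,"tz":0,"wx":0,"wy":0,"wz":1},{"tx":0,"ty":0,"tz":0,"wx":0,"wy":0,"wz":1},{"tx":0,"ty":0,"tz":0,"wx":0,"wy":0,"wz":1},{"tx":0,"ty":0,"tz":0,"wx":0,"wy":0,"wz":1},{"tx":0,"ty":0,"tz":0,"wx":0,"wy":0,"wz":1},{"tx":0,"ty":0,"tz":0,"wx":0,"wy":0,"wz":1},{"tx":0,"ty":0,"tz":0,"wx":0,"wy":0,"wz":0.73},{"tx":0,"ty":0,"tz":0,"wx":-0.95,"wy":0,"wz":0},{"tx":0,"ty":0,"tz":0,"wx":-0.95,"wy":0,"wz":0}]' 0.4 20
python3 - <<'E'
from h import *
s=read_state();R=s["tool_rot"];print(np.round(R,3).tolist(),s["eef_pos"],s["clock"],s["finger_gap"],s["wrist_force"])
print(rel(.08))
E
```

```text
clock: 2.6
eef_pos: [0.2424, 0.6303, 0.2745]
tool_rot: [[0.129, 0.971, 0.2], [0.992, -0.127, -0.025], [0.001, 0.201, -0.98]]
wrist_force: [0.5, -0.4, -0.1]
finger_gap: 0.3
gripper_force: 0.0
[[0.129, 0.971, 0.2], [0.992, -0.127, -0.025], [0.001, 0.201, -0.98]] [0.24236248 0.63026091 0.27448345] 2.6 0.2999024836215897 [ 0.49559515 -0.4360596  -0.14250324]
[-26.62   9.56   3.88]
```

```bash
python3 -m inch '[{"tx":-1,"ty":0.48,"tz":0,"wx":0,"wy":0,"wz":0},{"tx":-1,"ty":0.48,"tz":0,"wx":0,"wy":0,"wz":0},{"tx":-1,"ty":0.48,"tz":0,"wx":0,"wy":0,"wz":0},{"tx":-1,"ty":0.48,"tz":0,"wx":0,"wy":0,"wz":0},{"tx":-1,"ty":0.48,"tz":0,"wx":0,"wy":0,"wz":0},{"tx":-1,"ty":0.48,"tz":0,"wx":0,"wy":0,"wz":0},{"tx":-1,"ty":0.48,"tz":0,"wx":0,"wy":0,"wz":0},{"tx":-1,"ty":0.48,"tz":0,"wx":0,"wy":0,"wz":0},{"tx":-1,"ty":0.48,"tz":0,"wx":0,"wy":0,"wz":0},{"tx":-1,"ty":0.48,"tz":0,"wx":0,"wy":0,"wz":0},{"tx":-1,"ty":0.48,"tz":0,"wx":0,"wy":0,"wz":0},{"tx":-1,"ty":0.48,"tz":0,"wx":0,"wy":0,"wz":0},{"tx":-1,"ty":0.48,"tz":0,"wx":0,"wy":0,"wz":0},{"tx":-1,"ty":0.48,"tz":0,"wx":0,"wy":0,"wz":0},{"tx":-1,"ty":0.48,"tz":0,"wx":0,"wy":0,"wz":0},{"tx":-1,"ty":0.48,"tz":0,"wx":0,"wy":0,"wz":0},{"tx":-1,"ty":0.48,"tz":0,"wx":0,"wy":0,"wz":0},{"tx":-1,"ty":0.48,"tz":0,"wx":0,"wy":0,"wz":0},{"tx":-1,"ty":0.48,"tz":0,"wx":0,"wy":0,"wz":0},{"tx":-1,"ty":0.48,"tz":0,"wx":0,"wy":0,"wz":0}]'
python3 - <<'E'
from h import *
print(rel(.08))
E
```

```text
clock: 4.6
eef_pos: [0.4449, -0.0022, 0.3315]
tool_rot: [[0.128, 0.972, 0.197], [0.992, -0.125, -0.025], [0.0, 0.198, -0.98]]
wrist_force: [0.7, 0.3, -1.0]
finger_gap: 0.302
gripper_force: 0.0
[-6.58 -0.04  3.87]
```

```bash
python3 -m inch '[{"tx":-1,"ty":0,"tz":0,"wx":0,"wy":0,"wz":0},{"tx":-1,"ty":0,"tz":0,"wx":0,"wy":0,"wz":0},{"tx":-1,"ty":0,"tz":0,"wx":0,"wy":0,"wz":0},{"tx":-1,"ty":0,"tz":0,"wx":0,"wy":0,"wz":0},{"tx":-1,"ty":0,"tz":0,"wx":0,"wy":0,"wz":0},{"tx":-1,"ty":0,"tz":0,"wx":0,"wy":0,"wz":0},{"tx":-0.58,"ty":0,"tz":0.9,"wx":0,"wy":0,"wz":0},{"tx":0,"ty":0,"tz":1,"wx":0,"wy":0,"wz":0},{"tx":0,"ty":0,"tz":1,"wx":0,"wy":0,"wz":0},{"tx":0,"ty":0,"tz":1,"wx":0,"wy":0,"wz":0},{"tx":0,"ty":0,"tz":0,"wx":0,"wy":0,"wz":0},{"tx":0,"ty":0,"tz":0,"wx":0,"wy":0,"wz":0}]'
python3 - <<'E'
from h import *
print(rel(.08),rel(0))
a=snapshot("side")[:,:,::-1][60:180,225:385];b=snapshot("top")[:,:,::-1][180:300,320:480]
cv2.imwrite("pics/pre.png",np.vstack([cv2.resize(x,(400*4//4*1+0,300),interpolation=cv2.INTER_CUBIC) for x in(a,b)]))
E
```

```text
clock: 5.8
eef_pos: [0.4425, -0.1995, 0.2172]
tool_rot: [[0.128, 0.972, 0.196], [0.992, -0.125, -0.025], [0.0, 0.198, -0.98]]
wrist_force: [0.2, -0.6, 1.1]
finger_gap: 0.302
gripper_force: 0.0
[-0.05 -0.02 -0.02] [-0.05 -0.02  2.65]
```

View pics/pre.png

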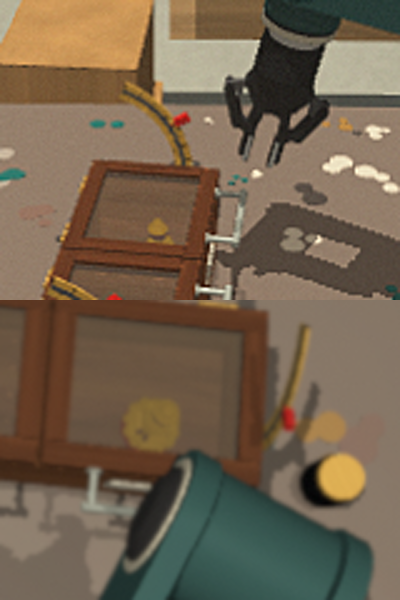

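The pre-grasp shows the fingers above the right bar, aligned. Descending and then closing.

```bash
python3 -m inch '[{"tx":0,"ty":0,"tz":0.6,"wx":0,"wy":0,"wz":0},{"tx":0,"ty":0,"tz":0.6,"wx":0,"wy":0,"wz":0},{"tx":0,"ty":0,"tz":0.5,"wx":0,"wy":0,"wz":0},{"tx":0,"ty":0,"tz":0.5,"wx":0,"wy":0,"wz":0},{"tx":0,"ty":0,"tz":0.45,"wx":0,"wy":0,"wz":0},{"tx":0,"ty":0,"tz":0,"wx":0,"wy":0,"wz":0},{"tx":0,"ty":0,"tz":0,"wx":0,"wy":0,"wz":0}]' && python3 -m inch '[{"tx":0,"ty":0,"tz":0,"wx":0,"wy":0,"wz":0},{"tx":0,"ty":0,"tz":0,"wx":0,"wy":0,"wz":0},{"tx":0,"ty":0,"tz":0,"wx":0,"wy":0,"wz":0},{"tx":0,"ty":0,"tz":0,"wx":0,"wy":0,"wz":0},{"tx":0,"ty":0,"tz":0,"wx":0,"wy":0,"wz":0},{"tx":0,"ty":0,"tz":0,"wx":0,"wy":0,"wz":0}]' 1 40
python3 - <<'E'
from h import *
print(rel(0))
E
```

```text
clock: 6.6
eef_pos: [0.4582, -0.2016, 0.1386]
tool_rot: [[0.128, 0.972, 0.196], [0.992, -0.125, -0.025], [0.0, 0.198, -0.98]]
wrist_force: [-0.5, -0.4, 0.4]
finger_gap: 0.3
gripper_force: 0.0
clock: 7.2
eef_pos: [0.4581, -0.2015, 0.1385]
tool_rot: [[0.128, 0.972, 0.196], [0.992, -0.125, -0.025], [-0.0, 0.198, -0.98]]
wrist_force: [-0.0, -0.2, -0.7]
finger_gap: 0.002
gripper_force: 0.0
[-0.05 -0.02 -0.03]
```

The gap went to 0 with no force, so the fingers missed the bar. Looking again.

```bash
python3 - <<'E'
from h import *
s=read_state();print(s["finger_gap"],s["gripper_force"])
a=snapshot("side")[:,:,::-1].copy()
for p in (proj("side",[bar])[0],proj("side",[s["eef_pos"]])[0]):print(p)
cv2.imwrite("pics/miss.png",cv2.resize(a[80:200,270:360],(600,800*1)[:1]+(600*120//90,)if 0 else (450,600),interpolation=cv2.INTER_CUBIC))
E
```

```text
0.0019366515809548252 0.0
[320.7640111  146.70512305]
[319.88464562 149.06257743]
```

View pics/miss.png

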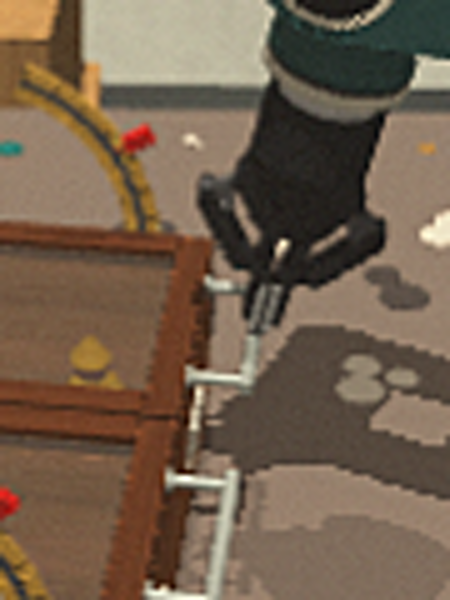

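```bash
python3 - <<'E'
from h import *
s=read_state();R=np.array(s["tool_rot"]);e=np.array(s["eef_pos"])
ax=[e+R[:,2]*d for d in(-.06,-.04,-.02,-.008,0,.011)]
a=snapshot("side")[:,:,::-1]; x0,y0=270,80
z=cv2.resize(a[120:165,295:345],(800,720),interpolation=cv2.INTER_NEAREST)[:600]
for p in proj("side",ax):cv2.circle(z,tuple(int(v) for v in (p-[295,120])*16+8),4,(255,0,255),-1)
B=c2w(case,[(-.128,-.046,.147),(-.128,-.176,.147)])
q=((proj("side",B)-[295,120])*16+8).astype(int);cv2.line(z,tuple(map(int,q[0])),tuple(map(int,q[1])),(255,255,0),1)
cv2.imwrite("pics/ov.png",z);print(s["qpos"])
E
```

```text
[-0.51077399 -0.38140892  2.02283705  0.07635481  1.31589357 -0.39516315]
```

View pics/ov.png

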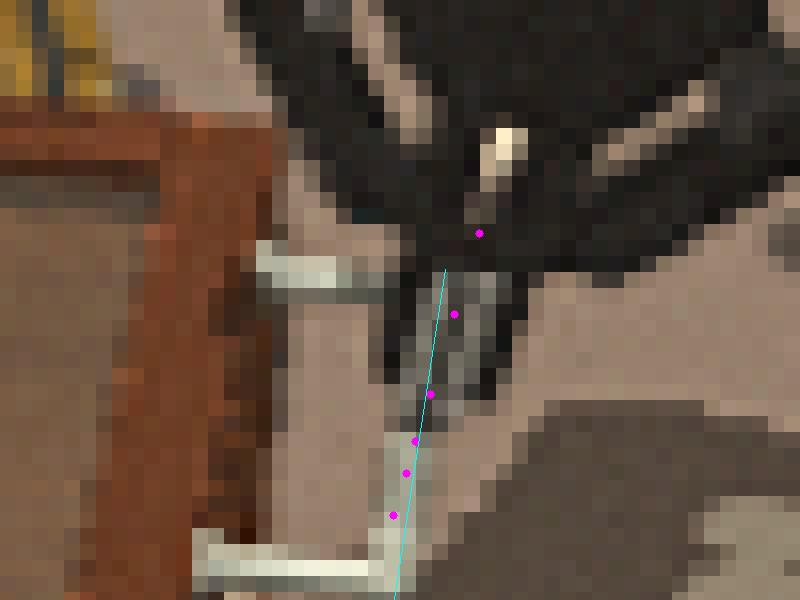

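```bash
python3 - <<'E'
from h import *
print(proj("side",[(.2414,.6303,.2141),(.2414,.6303,.2031)]))
e=np.array([.4425,-.1995,.2172]);z=np.array([.196,-.025,-.98])
print(proj("side",[e,e+.011*z,e-.02*z]))
a=cv2.imread("pics/side0.png")[300:420,420:540];b=cv2.imread("pics/pre.png")
cv2.imwrite("pics/start_z.png",cv2.resize(a,(600,600),interpolation=cv2.INTER_CUBIC))
E
```

```text
[[460.94688076 370.98868592]
 [459.32519336 374.00359577]]
[[326.00394097 128.84790562]
 [325.13657265 131.69934089]
 [327.60191941 123.59343165]]
```

View pics/start_z.png

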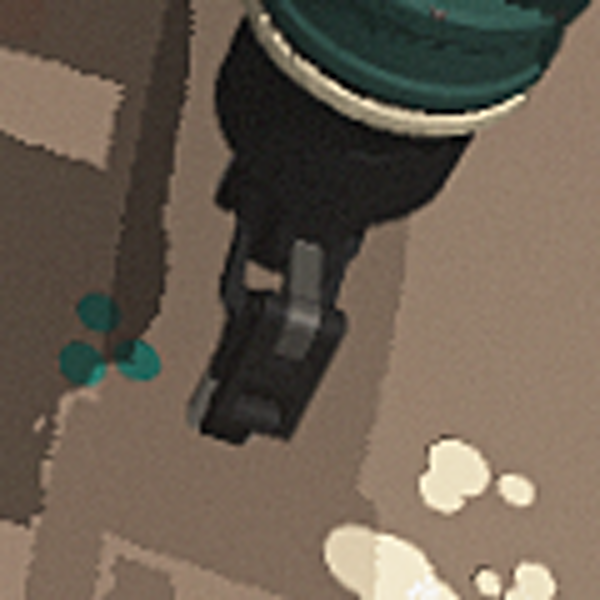

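At the start the tips fit the prediction. Here they show about 7 px (roughly 25 mm) short along the tool axis, just above the bar. I'll back up, open, and go deeper with force feedback.

```bash
python3 -m inch '[{"tx":0,"ty":0,"tz":-1,"wx":0,"wy":0,"wz":0},{"tx":0,"ty":0,"tz":0,"wx":0,"wy":0,"wz":0}]' && python3 -m inch '[{"tx":0,"ty":0,"tz":0,"wx":0,"wy":0,"wz":0},{"tx":0,"ty":0,"tz":0,"wx":0,"wy":0,"wz":0},{"tx":0,"ty":0,"tz":0,"wx":0,"wy":0,"wz":0}]' 0.4 20 && python3 -m inch '[{"tx":0,"ty":0,"tz":0.5,"wx":0,"wy":0,"wz":0},{"tx":0,"ty":0,"tz":0.5,"wx":0,"wy":0,"wz":0},{"tx":0,"ty":0,"tz":0.2,"wx":0,"wy":0,"wz":0},{"tx":0,"ty":0,"tz":0.2,"wx":0,"wy":0,"wz":0},{"tx":0,"ty":0,"tz":0,"wx":0,"wy":0,"wz":0}]'
python3 - <<'E'
from h import *
s=read_state();R=np.array(s["tool_rot"]);e=np.array(s["eef_pos"])
a=snapshot("side")[:,:,::-1]; b=cv2.imread("pics/side0.png")
m=(np.abs(a.astype(int)-b).max(2)>30)&(a.max(2)<95)
print(proj("side",[e+R[:,2]*.011,bar]).round(1))
for r in range(128,166):print(r,"".join(".#"[v] for v in m[r,295:350]))
E
```

```text
clock: 7.5
eef_pos: [0.4529, -0.2013, 0.1713]
tool_rot: [[0.128, 0.972, 0.2], [0.992, -0.125, -0.027], [-0.002, 0.201, -0.98]]
wrist_force: [0.1, -0.6, 0.4]
finger_gap: 0.004
gripper_force: 0.0
clock: 7.8
eef_pos: [0.4521, -0.2006, 0.167]
tool_rot: [[0.128, 0.972, 0.195], [0.992, -0.125, -0.025], [0.0, 0.197, -0.98]]
wrist_force: [-0.2, 0.2, 0.3]
finger_gap: 0.296
gripper_force: 0.0
clock: 8.3
eef_pos: [0.4603, -0.2017, 0.1255]
tool_rot: [[0.128, 0.973, 0.195], [0.992, -0.125, -0.025], [0.001, 0.196, -0.981]]
wrist_force: [-0.2, 0.5, 0.6]
finger_gap: 0.3
gripper_force: 0.0
[[318.2 154.9]
 [320.8 146.7]]Traceback (most recent call last):
  File "<stdin>", line 6, in <module>
  File "<stdin>", line 6, in <genexpr>
TypeError: string indices must be integers, not 'numpy.bool'
```

```bash
python3 - <<'E'
from h import *
a=snapshot("side")[:,:,::-1]; b=cv2.imread("pics/side0.png")
m=(np.abs(a.astype(int)-b).max(2)>30)&(a.max(2)<95)
for r in range(130,162):print(r,"".join(".#"[int(v)] for v in m[r,300:345]))
E
```

```text
130 ..........#####...#################.....#####
131 ..........#############.....######.....######
132 ..........############.......####.....#######
133 ..........###########........####....########
134 ............#########........####...########.
135 ...........#########.........####..#########.
136 ...............#####.........##############..
137 ........##......####........##############...
138 ........###....######.......#############....
139 ........##.....##..........############......
140 ........##.....##..........###########.......
141 .........#....###.#.........####...##........
142 .........#....##..........#..##..............
143 ..............##.#........#.###..............
144 .............###.#........#.##...............
145 ..............##.........##.###..###.........
146 .........................#.##########..#.....
147 ................#.......##.##############....
148 ........................##.#################.
149 ...........................##################
150 ..........................###################
151 .........................##############......
152 ........................##############.......
153 ........................##############.......
154 .......................#################.....
155 ......................################.......
156 .....................#################.......
157 .....................################........
158 .....................################........
159 .................#####################.......
160 ...............########################......
161 ..............###############################
```

```bash
python3 -m inch '[{"tx":0,"ty":0,"tz":0.2,"wx":0,"wy":0,"wz":0},{"tx":0,"ty":0,"tz":0.2,"wx":0,"wy":0,"wz":0},{"tx":0,"ty":0,"tz":0,"wx":0,"wy":0,"wz":0}]' && python3 -m inch '[{"tx":0,"ty":0,"tz":0,"wx":0,"wy":0,"wz":0},{"tx":0,"ty":0,"tz":0,"wx":0,"wy":0,"wz":0},{"tx":0,"ty":0,"tz":0,"wx":0,"wy":0,"wz":0},{"tx":0,"ty":0,"tz":0,"wx":0,"wy":0,"wz":0},{"tx":0,"ty":0,"tz":0,"wx":0,"wy":0,"wz":0},{"tx":0,"ty":0,"tz":0,"wx":0,"wy":0,"wz":0}]' 1 40
```

```text
clock: 8.7
eef_pos: [0.4626, -0.202, 0.1138]
tool_rot: [[0.128, 0.972, 0.195], [0.992, -0.125, -0.025], [0.0, 0.197, -0.98]]
wrist_force: [-0.6, 0.4, 0.1]
finger_gap: 0.295
gripper_force: 0.0
clock: 9.3
eef_pos: [0.4631, -0.2022, 0.1151]
tool_rot: [[0.128, 0.972, 0.197], [0.992, -0.125, -0.025], [-0.0, 0.198, -0.98]]
wrist_force: [4.9, -0.2, -1.4]
finger_gap: 0.097
gripper_force: 38.9
```

Gripped: gap 0.097 and 39 N. Working out the arc as pure translations, since the round bar can pivot in the pads.

```bash
cat >> h.py <<'E'
def barc(t): return np.array([.09-.218*np.cos(t)+.007*np.sin(t),.14+.218*np.sin(t)+.007*np.cos(t)])
E
python3 - <<'E'
from h import *
R=np.array(read_state()["tool_rot"]);c,s=np.cos(case[2]),np.sin(case[2])
f=lambda t:(R.T@np.array([barc(t)[0]*c,barc(t)[0]*s,barc(t)[1]]))/.03
th=np.linspace(0,.6,13)
for a,b in zip(th,th[1:]):print(round(b,3),(f(b)-f(a)).round(2))
E
```

```text
0.05 [-0.    0.09 -0.35]
0.1 [-0.    0.11 -0.35]
0.15 [-0.    0.13 -0.34]
0.2 [-0.    0.14 -0.33]
0.25 [-0.    0.16 -0.33]
0.3 [-0.    0.18 -0.32]
0.35 [-0.    0.19 -0.31]
0.4 [-0.    0.21 -0.3 ]
0.45 [-0.    0.22 -0.29]
0.5 [-0.    0.24 -0.28]
0.55 [-0.    0.25 -0.26]
0.6 [-0.    0.26 -0.25]
```

```bash
python3 -m inch '[{"tx":0,"ty":0.09,"tz":-0.35,"wx":0,"wy":0,"wz":0},{"tx":0,"ty":0.11,"tz":-0.35,"wx":0,"wy":0,"wz":0},{"tx":0,"ty":0.13,"tz":-0.34,"wx":0,"wy":0,"wz":0},{"tx":0,"ty":0.14,"tz":-0.33,"wx":0,"wy":0,"wz":0},{"tx":0,"ty":0,"tz":0,"wx":0,"wy":0,"wz":0},{"tx":0,"ty":0,"tz":0,"wx":0,"wy":0,"wz":0}]'
python3 - <<'E'
from h import *
a=snapshot("side");cv2.imwrite("pics/l1.png",a[:,:,::-1]);print([(r["rect"],round(r["score"],2)) for r in recognise("right_bar","side")],[(r["rect"],round(r["score"],2)) for r in recognise("right_clip_mark","side")])
E
```

```text
clock: 9.9
eef_pos: [0.4685, -0.2029, 0.1577]
tool_rot: [[0.128, 0.972, 0.196], [0.992, -0.125, -0.025], [-0.0, 0.198, -0.98]]
wrist_force: [7.2, -2.0, -5.2]
finger_gap: 0.095
gripper_force: 39.2
[([246.9, 119.5, 72.7, 39.7], 0.62)] [([246.7, 119.4, 74.5, 39.2], 0.31)]
```

```bash
python3 -m inch '[{"tx":0,"ty":0.16,"tz":-0.33,"wx":0,"wy":0,"wz":0},{"tx":0,"ty":0.18,"tz":-0.32,"wx":0,"wy":0,"wz":0},{"tx":0,"ty":0.19,"tz":-0.31,"wx":0,"wy":0,"wz":0},{"tx":0,"ty":0.21,"tz":-0.30,"wx":0,"wy":0,"wz":0},{"tx":0,"ty":0,"tz":0,"wx":0,"wy":0,"wz":0}]' && python3 -m inch '[{"tx":0,"ty":0.22,"tz":-0.29,"wx":0,"wy":0,"wz":0},{"tx":0,"ty":0.24,"tz":-0.28,"wx":0,"wy":0,"wz":0},{"tx":0,"ty":0.25,"tz":-0.26,"wx":0,"wy":0,"wz":0},{"tx":0,"ty":0,"tz":0,"wx":0,"wy":0,"wz":0},{"tx":0,"ty":0,"tz":0,"wx":0,"wy":0,"wz":0}]'
python3 - <<'E'
from h import *
a=snapshot("side");b=snapshot("top")
z=[cv2.resize(x[:,:,::-1],(400,600),interpolation=cv2.INTER_CUBIC) for x in(a[70:190,250:330],b[150:270,380-45:460-45])]
for k,t in enumerate((.5,.55,.6)):
    L=lambda d,y,h=.014:c2w(case,[(.09-d*np.cos(t)+h*np.sin(t),y,.14+d*np.sin(t)+h*np.cos(t))])[0]
    print(t,"near corners top face L,R",proj("side",[L(.18,-.001),L(.18,-.219),L(.13,-.2218,0)]).round(1).tolist(),"top",proj("top",[L(.18,-.001),L(.18,-.219)]).round(1).tolist())
    for n,i,o in(("side",0,(250,70)),("top",1,(335,150))):
        for p in proj(n,[L(.18,-.001),L(.18,-.219)]):cv2.circle(z[i],tuple(int(v) for v in((p-o)*5+2.5)),3,[(255,0,0),(0,255,0),(255,0,255)][k],-1)
cv2.imwrite("pics/l2.png",np.hstack(z))
E
```

```text
clock: 10.55
eef_pos: [0.483, -0.2048, 0.2009]
tool_rot: [[0.128, 0.972, 0.196], [0.992, -0.125, -0.026], [-0.0, 0.198, -0.98]]
wrist_force: [-8.7, 1.6, 1.4]
finger_gap: 0.1
gripper_force: 39.7
clock: 11.05
eef_pos: [0.4979, -0.2068, 0.2288]
tool_rot: [[0.128, 0.973, 0.195], [0.992, -0.125, -0.026], [-0.001, 0.196, -0.981]]
wrist_force: [-15.5, 2.3, 7.7]
finger_gap: 0.103
gripper_force: 40.3
0.5 near corners top face L,R [[297.1, 139.2], [305.0, 104.9], [294.1, 113.3]] top [[341.6, 227.3], [435.3, 236.8]]
0.55 near corners top face L,R [[295.4, 136.9], [303.5, 102.8], [293.1, 111.7]] top [[342.2, 224.6], [436.3, 234.1]]
0.6 near corners top face L,R [[293.6, 134.7], [302.0, 100.8], [292.1, 110.2]] top [[342.7, 221.6], [437.4, 231.2]]
```

View pics/l2.png

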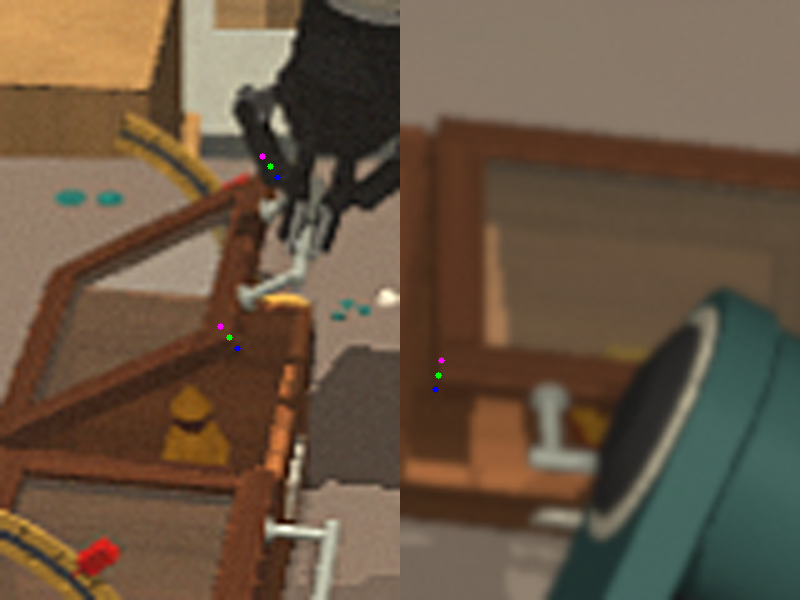

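```bash
python3 - <<'E'
from h import *
for t in (.45,.5,.55,.6):
    L=lambda d,y,h=.007:c2w(case,[(.09-d*np.cos(t)+h*np.sin(t),y,.14+d*np.sin(t)+h*np.cos(t))])[0]
    P=[L(.218,-.046),L(.18,-.056),L(.18,-.001,.014),L(.18,-.001,0),L(.18,-.219,.014)]
    print(t,((proj("side",P)-[250,70])*5+2.5).round().tolist(),((proj("top",P)-[335,150])*5+2.5+[400,0]).round().tolist())
s=read_state();print(s["joint_torque"],s["ft_torque"])
E
python3 -c "
import cv2;a=cv2.imread('pics/l2.png')
z=a[150:400,170:330];t=a[340:500,410:620]
cv2.imwrite('pics/l3.png',cv2.hconcat([cv2.resize(z,(384,600)),cv2.resize(t,(400,600*1))]) )"
```

```text
0.45 [[315.0, 311.0], [261.0, 322.0], [246.0, 360.0], [255.0, 378.0], [284.0, 188.0]] [[527.0, 488.0], [548.0, 423.0], [433.0, 402.0], [428.0, 419.0], [898.0, 449.0]]
0.5 [[307.0, 297.0], [254.0, 310.0], [238.0, 348.0], [249.0, 367.0], [277.0, 177.0]] [[531.0, 473.0], [551.0, 410.0], [435.0, 389.0], [431.0, 408.0], [904.0, 436.0]]
0.55 [[298.0, 283.0], [247.0, 299.0], [230.0, 337.0], [241.0, 355.0], [270.0, 167.0]] [[535.0, 457.0], [555.0, 397.0], [438.0, 375.0], [434.0, 395.0], [909.0, 423.0]]
0.6 [[288.0, 270.0], [238.0, 288.0], [221.0, 326.0], [234.0, 344.0], [262.0, 157.0]] [[539.0, 441.0], [558.0, 384.0], [441.0, 361.0], [437.0, 382.0], [914.0, 408.0]]
[ 2.19157644e+00 -3.23832428e+01 -6.43996954e+01  1.64335582e+00
 -4.50109497e+00 -4.49114945e-02] [ 0.27782151  2.37716002 -0.02406199]
```

View pics/l3.png

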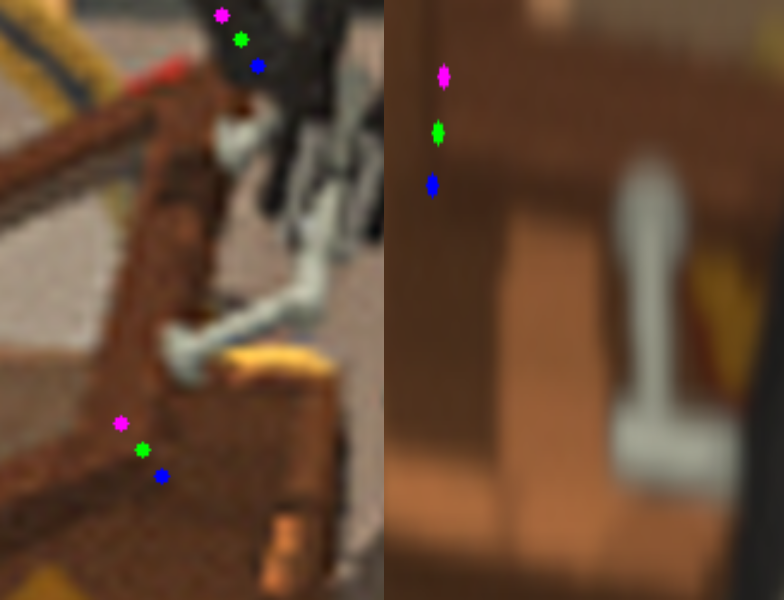

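The lid measures about 0.55 in both pictures (bar end at (302,275) and post base at (245,296) in the zoom) and from the arm's displacement. The clip is at 0.60, so one last small step.

```bash
python3 -m inch '[{"tx":0,"ty":0.1,"tz":-0.12,"wx":0,"wy":0,"wz":0},{"tx":0,"ty":0.09,"tz":-0.11,"wx":0,"wy":0,"wz":0},{"tx":0,"ty":0,"tz":0,"wx":0,"wy":0,"wz":0},{"tx":0,"ty":0,"tz":0,"wx":0,"wy":0,"wz":0},{"tx":0,"ty":0,"tz":0,"wx":0,"wy":0,"wz":0},{"tx":0,"ty":0,"tz":0,"wx":0,"wy":0,"wz":0},{"tx":0,"ty":0,"tz":0,"wx":0,"wy":0,"wz":0},{"tx":0,"ty":0,"tz":0,"wx":0,"wy":0,"wz":0}]'
python3 - <<'E'
from h import *
s=read_state();d=np.array(s["eef_pos"])-[.4631,-.2022,.1151]
dx=d[:2]@[np.cos(case[2]),np.sin(case[2])]
r=least_squares(lambda q:barc(q[0])-barc(0)-[dx,d[2]],[.5]);print("theta kin",r.x,r.fun)
# image: register against l2's predicted motion of the bright bar end / post
a=snapshot("side");b=snapshot("top")
g=lambda im:im.astype(int)
def blob(im,box,):
    x0,y0,x1,y1=box;c=im[y0:y1,x0:x1].astype(int);m=(c.min(2)>105)&(c.max(2)-c.min(2)<32)
    v,u=np.nonzero(m);return [(int(x0+u[v==k].min()),int(x0+u[v==k].max()),int(y0+k)) for k in np.unique(v)]
print("top",blob(b,(355,215,373,250)));print("side",blob(a,(294,112,314,136)))
for t in(.55,.6,.65):
    L=lambda d,y,h=.007:c2w(case,[(.09-d*np.cos(t)+h*np.sin(t),y,.14+d*np.sin(t)+h*np.cos(t))])[0]
    P=[L(.218,-.046),L(.18,-.056)];print(t,proj("side",P).round(1).tolist(),proj("top",P).round(1).tolist())
E
```

```text
clock: 11.95
eef_pos: [0.5024, -0.2074, 0.2359]
tool_rot: [[0.128, 0.972, 0.195], [0.992, -0.125, -0.025], [-0.0, 0.197, -0.98]]
wrist_force: [-6.4, -0.0, 2.6]
finger_gap: 0.1
gripper_force: 39.6
theta kin [0.58956081] [ 0.0011008  -0.00078863]
top [(364, 366, 226), (363, 367, 227), (364, 367, 228), (364, 366, 229), (364, 366, 230), (364, 366, 231), (365, 366, 232), (365, 366, 233), (365, 366, 234), (365, 366, 235), (364, 366, 236), (363, 367, 237), (362, 371, 238), (362, 372, 239), (364, 372, 240)]
side [(310, 310, 113), (309, 310, 114), (308, 310, 115), (308, 310, 116), (308, 309, 117), (308, 309, 118), (307, 309, 119), (307, 309, 120), (307, 309, 121), (306, 309, 122), (304, 308, 123), (302, 306, 124), (300, 303, 125), (296, 301, 126), (297, 299, 127), (297, 309, 128)]
0.55 [[309.1, 126.2], [298.8, 129.3]] [[361.5, 241.0], [365.4, 229.0]]
0.6 [[307.2, 123.4], [297.2, 127.1]] [[362.3, 237.7], [366.1, 226.2]]
0.65 [[305.1, 120.8], [295.4, 125.0]] [[363.2, 234.1], [366.8, 223.3]]
```

```bash
python3 -c "
from workcell import *
print(job_done()); s=read_state(); print(s['clock'],s['gripper_force'])"
```

```text
the job is handed in; nothing more can be done
None
the job is handed in; nothing more can be done
```

I handed the job in with the right lid, over the gilded figure, held steady in the gripper (about 40 N) at about 0.59 rad, against a red clip measured at 0.60 rad. The first grasp missed the bar and the second held; nothing but the right lid was deliberately moved, and the judge's verdict was not shown.

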